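# Charge the reactor feed hopper

## Robot

A 7-joint arm with a two-finger parallel gripper is mounted at the origin on the work surface. World frame = base frame: x ahead of the robot, y to its left, z up, the work surface at z = 0. Lengths are in mm, angles in rad, forces in N, time in s.
With the tool pointing down it reaches from about 400 to 875 mm from the base axis. Payload 4.4 kg.
Tool frame: the origin (TCP) lies midway between the tips of the shut fingers; the grasp point (between the pads) lies 19 mm behind it; z points along the fingers, y is the direction in which the jaws open and shut (so a half turn about z gives the same grasp; the last joint's range is limited). The gripper opens to 85 mm and grips with 20 to 120 N. Pads are 22 mm wide; open, the fingers measure 114 mm over their backs; the gripper's body (76 mm by 85 mm) begins 54 mm behind the grasp point. The pads swing forward as they close: fully open they stand 13 mm farther back than shut.
Start: joints at [1.214, 0.628, 0.038, 1.517, -0.027, 0.996, -0.02], TCP at [186.396, -622.716, 201.613] pointing down, gripper open.
Joint ranges: [-3.06, 3.06], [-0.37, 2.12], [-1.25, 1.32], [0.18, 2.47], [-1.1, 4.24], [0.23, 1.98], [-2.94, 2.94]. Speed limits (rad/s): [2.57, 2.57, 3.14, 3.14, 3.14, 3.14, 3.14].

## Interface

Orientations are given as [roll, pitch, yaw] about the fixed x, y, z axes, in that order (R = Rz(yaw) Ry(pitch) Rx(roll)).
In Python, from cell import * gives the robot as it stands. The module is installed in compiled form; this text tells all that it offers.
- The arm moves only by the tool move_arm, never from a script. Its argument "series" is a list of rows, each a list of 2 entries, a list of its own where there are three numbers: the shift along the tool's x, y, z in m, then the turn about the tool's z in rad. In form: [[[x, y, z], yaw], ...]. A call has 1 to 5 rows; each row is the pose to reach, as a shift and turn from the pose measured when the call began, along the tool's axes at that moment; what a row does not reach only later rows make up. A row lasts 1/8 s, in which the tool goes at most 62.5 mm and 10.7 degrees, less where a joint would pass 70% of its speed; a pose out of reach is approached as far as the arm can. A call with a gripper value outside its range is refused whole. "claw" is the opening, from 0 (shut) to 1 (fully open), set as the call begins (left out, the last holds). The fingers move at their own pace and stop on an object; the grip force is fixed at half the most. Time passes only in rows, so rows that repeat a pose let the fingers close. It gives the time, the measured TCP pose, the force and the opening at its end, in the units of the state.
- read_state(): the state, without advancing time (a new reading comes with each control period).
- get_image(name): name is "scene" or "top"; returns the picture (420x560x3 uint8, blue, green, red); there is no depth.
- camera_model(name): a dict with "fov_y" (degrees; the focal length in pixels is half the picture's height over the tangent of half this angle, whatever the lens; pixels are square), "cx", "cy" (the principal point, pixels), "k1" (the pictures are not rectified: a ray, as slopes to the right and down, at radius r is drawn at 1 + k1 r^2 times it, then the intrinsics apply), "pose" (4x4, takes a point from camera to world coordinates). Camera axes: x right, y down, z forward; pixel columns grow to the right and rows downward; lengths in mm; the calibration is good to about 2 mm. A picture is of the moment at which its call begins. camera_model takes no time and is no camera call.
- finish_job(): hands the job in, once; it reports no verdict.
The state is a dict: "clock": time; "qpos": joint angles; "qd": joint speeds; "tau": joint torques, N m; "eef_pos": TCP position; "tool_rot": TCP orientation; "force": force on the tool from outside, world axes, zero at the start; "torque": the same for the moment, N m; "width": finger opening in mm.
Only numpy, scipy, OpenCV 4.12 (cv2) and the standard library are available. Lean on these libraries where they do the work, as an engineer would, in place of code of your own. Each camera call takes 0.05 s, during which the arm holds its last target. There are 200 camera calls.

## Task

Take the blue tray off the balance by its orange grip, tip all six ceramic pieces into the steel feed hopper without the gripper touching them, and set the empty tray back upright in the middle of the balance pan so it can be weighed. Then press the green feed button all the way down to start the feeder and let it go. Do not press it earlier, and do not disturb the glassware and tools standing around.

Things in the scene. Friction and masses are not known exactly. Their poses are not given: they have to be found in the camera images.
- tray: Blue tray, about 0.3 kg empty, on the balance at first. Origin under its flat bottom, z up. Open pour lip at its -x end (x = -86, z = 9 mm). Floor 4 mm thick, flat from x = -44 to +60, then rising 7 degrees to the lip. Side walls at y = -60 and +60, 34 mm high, 4 thick; back wall at x = +57. At the back an upright orange grip plate: see tray_grip. Lip roughly towards the robot.
- tray_grip (a point): Point in the upright orange grip plate, 20 mm below its top (tray x = 62, y = 0, z = 62 mm); axes as the tray's. The plate is 12 mm thick along tray x and 46 mm wide along tray y, its top 82 mm above the tray's bottom. Pinch it along tray x.
- tray_lip (a point): Middle of the tray's pour lip (tray x = -86, y = 0, z = 9 mm); axes as the tray's.
- hopper: Fixed steel feed hopper, a round funnel on a green foot. Origin on the bench under its centre, z up. Open mouth 202 mm inside (210 outside) diameter, rim 130 mm above the origin; straight down to 100 mm, then a cone to a closed bottom of 90 mm diameter at 41 mm.
- balance: Fixed white balance, 200 (x) by 190 (y) mm, with a square steel pan 165 by 165 mm on top, pan surface 70 mm above the origin; origin on the bench under the pan's centre.
- pan (a point): Centre of the balance pan's upper surface.
- control_box: Fixed grey feeder control box, 100 (x) by 62 (y) by 70 mm high, origin under its centre; the green feed button stands on top.
- feed_button_top (a point): Centre of the top of the round green feed button (32 mm across, about 90 mm above the bench), pressed straight down.
- feed_button (a joint): Travel of the feed button: 0 up, 0.006 m fully down; springs back; about 4 N.
- piece1: White ceramic packing piece, chamfered hexagonal, 24 mm across corners and 22 mm long, 22 g; origin at its centre. Starts in the tray.
- piece2: White ceramic packing piece, chamfered hexagonal, 24 mm across corners and 22 mm long, 22 g; origin at its centre. Starts in the tray.
- piece3: White ceramic packing piece, chamfered hexagonal, 24 mm across corners and 22 mm long, 22 g; origin at its centre. Starts in the tray.
- piece4: White ceramic packing piece, chamfered hexagonal, 24 mm across corners and 22 mm long, 22 g; origin at its centre. Starts in the tray.
- piece5: White ceramic packing piece, chamfered hexagonal, 24 mm across corners and 22 mm long, 22 g; origin at its centre. Starts in the tray.
- piece6: White ceramic packing piece, chamfered hexagonal, 24 mm across corners and 22 mm long, 22 g; origin at its centre. Starts in the tray.
- jar: Amber glass jar with a black cap, 60 mm across, 85 mm tall; origin at its underside. A bystander.
- bottle: Clear glass bottle with a blue cap, 64 mm across, 150 mm tall; origin at its underside. A bystander.
- beaker: Clear glass beaker, 66 mm across, 85 mm tall; origin at its underside. A bystander.
- spatula: Steel spatula, 150 mm long, lying flat; origin at its underside. A bystander.
- bowl: White ceramic bowl, 100 mm across, 45 mm tall; origin at its underside. A bystander.
- jug: Yellow bottle with an orange label and a white cap, 80 mm across, 130 mm tall; origin at its underside. A bystander.
Mind the look-alikes: they are no part of the job. Several things have the shape of the tray; the one meant has the colours described above.

How it is judged (in metres and radians):
On the way, in this order (a step that is already met when the one before it is completed fails the run):
1. all six pieces lie in the hopper (horizontal distance between each of piece1, piece2, piece3, piece4, piece5, piece6 and hopper below 0.098 m and z of piece1 in the frame of hopper between 0.035 and 0.125 m and z of piece2 in the frame of hopper between 0.035 and 0.125 m and z of piece3 in the frame of hopper between 0.035 and 0.125 m and z of piece4 in the frame of hopper between 0.035 and 0.125 m and z of piece5 in the frame of hopper between 0.035 and 0.125 m and z of piece6 in the frame of hopper between 0.035 and 0.125 m), for 0.2 s.
2. the empty tray is back on the balance pan, upright and released (horizontal distance between tray and pan below 0.05 m and z of tray in the frame of pan between -0.008 and 0.008 m and angle between tray's own z axis and vertical below 0.1 rad and contact force between the fingers and tray below 0.2 N and linear speed of tray below 0.03 m/s), for 0.2 s.
3. the feed button is pressed down (value of joint feed_button above 0.0045 m), for 0.02 s.
At the end, for the whole second after the job is handed in: All six pieces are in the hopper below its rim, the tray stands upright on the balance pan (its origin within 50 mm of the pan's centre, bottom on the pan within 8 mm, tilted less than 0.1 rad), released and at rest, and the feed button has sprung back up (all of step 1 and all of step 2 and value of joint feed_button below 0.002 m); the robot touches nothing.
It fails at once if the feed button is pressed before all the pieces are in the hopper and the tray is back on the pan (value of joint feed_button above 0.003 m and not (((horizontal distance between piece1 and hopper below 0.098 m and z of piece1 in the frame of hopper between 0.035 and 0.125 m) and (horizontal distance between piece2 and hopper below 0.098 m and z of piece2 in the frame of hopper between 0.035 and 0.125 m) and (horizontal distance between piece3 and hopper below 0.098 m and z of piece3 in the frame of hopper between 0.035 and 0.125 m) and (horizontal distance between piece4 and hopper below 0.098 m and z of piece4 in the frame of hopper between 0.035 and 0.125 m) and (horizontal distance between piece5 and hopper below 0.098 m and z of piece5 in the frame of hopper between 0.035 and 0.125 m) and (horizontal distance between piece6 and hopper below 0.098 m and z of piece6 in the frame of hopper between 0.035 and 0.125 m)) and (horizontal distance between tray and pan below 0.055 m and z of tray in the frame of pan below 0.01 m and angle between tray's own z axis and vertical below 0.12 rad))).
It fails at once if the gripper touches a ceramic piece (contact force between any of the arm, the fingers and piece1 above 0.5 N or contact force between any of the arm, the fingers and piece2 above 0.5 N or contact force between any of the arm, the fingers and piece3 above 0.5 N or contact force between any of the arm, the fingers and piece4 above 0.5 N or contact force between any of the arm, the fingers and piece5 above 0.5 N or contact force between any of the arm, the fingers and piece6 above 0.5 N).
It fails at once if a bystander is moved more than 25 mm (distance of any of jar, bottle, beaker, spatula, bowl, jug from where it was at the start of the episode above 0.025 m).
It also fails if it takes over 72 s, if anything falls off the work surface, if the arm or the gripper's body presses on something with over 40 N, if the wrist force passes 120 N, or if a joint passes its speed limit or range.

## Working session

There is one attempt and no reset: what is moved stays moved. The work goes in short steps, Python scripts to look and compute and a tool call to move; the robot and the scene stay as the last step left them, time stands still between calls to the robot, and variables do not carry over. Pictures are saved under pics/ and viewed, about 8 in all and at most 12, crops included, and the job is handed in when it is done.

Besides the shell and the picture viewer there is one more tool, called after "Call:" by a JSON object that holds its "name" and its "arguments". move_arm: Moves the arm, as the interface text tells. Its arguments: {"type":"object","properties":{"series":{"type":"array"},"claw":{"type":"number"}},"required":["series"]}

```bash
mkdir -p pics; ls; python3 - <<'E'
from cell import *
import cv2,numpy as np
for n in("scene","top"):
    cv2.imwrite(f"pics/{n}0.png",get_image(n)); m=camera_model(n); print(n,{k:(np.round(v,3).tolist() if k=='pose' else v) for k,v in m.items()})
s=read_state();print(s)
E
```

```text
pics
scene {'fov_y': 46.14542664981897, 'cx': 270.9183246766775, 'cy': 211.4614421962419, 'k1': 0.01845727232048332, 'pose': [[0.435, 0.632, -0.642, 1446.03], [0.9, -0.313, 0.302, -439.174], [-0.01, -0.709, -0.705, 1138.031], [0.0, 0.0, 0.0, 1.0]]}
top {'fov_y': 47.687416372865854, 'cx': 277.44224264036757, 'cy': 205.08483439201837, 'k1': 0.03677035970348879, 'pose': [[-0.018, -0.998, 0.055, 433.967], [-1.0, 0.017, -0.025, 27.541], [0.024, -0.055, -0.998, 1324.427], [0.0, 0.0, 0.0, 1.0]]}
{'clock': 0.1, 'qpos': array([ 1.21421013,  0.62929847,  0.03843885,  1.51824827, -0.02701408,
        0.9963156 , -0.01998993]), 'qd': array([ 0.00165026, -0.00176408, -0.00090471, -0.0032792 ,  0.00071481,
       -0.00107156,  0.00010728]), 'tau': array([ 2.91544507e-03, -5.64534938e+01,  1.23044439e+00, -1.93973762e+01,
        1.13161089e-02,  5.40777342e-03, -3.25535737e-06]), 'eef_pos': array([ 186.21970233, -622.11514731,  200.75823721]), 'tool_rot': array([-3.13984057e+00,  4.56437397e-06,  2.90793832e-01]), 'force': array([-0.23424959,  0.1375618 ,  0.2717727 ]), 'torque': array([ 0.03856007, -0.08460282, -0.02083331]), 'width': 85.45534324898402}
```

View pics/scene0.png

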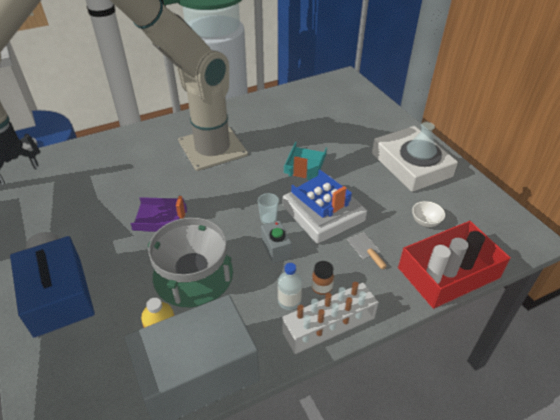

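View pics/top0.png

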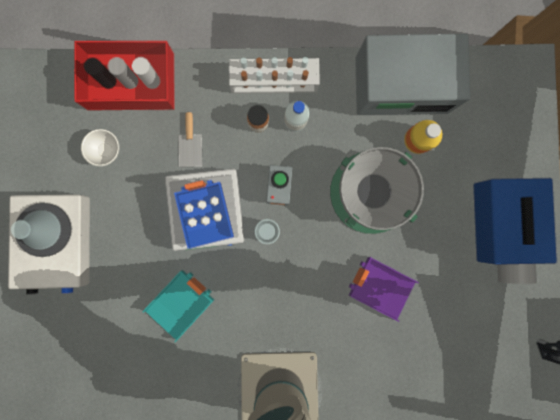

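The blue tray with six white pieces sits at top (205,215), orange grip at (194,185). The look-alikes are the purple tray (384,288), the teal tray (180,303) and the blue box (514,220). The blue one on the balance fits the description because it holds the pieces and has the orange grip. The hopper rim is around (381,190), the button at (280,180), the beaker at (267,231). I'll confirm with a crop and measure.

```bash
cat > h.py <<'E'
from cell import *
import cv2,numpy as np
def ray(n,px):
    m=camera_model(n);f=210/np.tan(np.radians(m['fov_y'])/2)
    d=(np.asarray(px,float)-[m['cx'],m['cy']])/f;u=d.copy()
    for _ in range(20):u=d/(1+m['k1']*(u@u))
    P=np.array(m['pose']);return P[:3,3],P[:3,:3]@np.r_[u,1]
def onz(n,px,z):
    o,d=ray(n,px);return o+d*(z-o[2])/d[2]
def tri(p,q):
    a,d=ray('scene',p);b,e=ray('top',q);s=np.linalg.lstsq(np.c_[d,-e],b-a,rcond=None)[0]
    A,B=a+s[0]*d,b+s[1]*e;return (A+B)/2,np.linalg.norm(A-B)
def blobs(im,lo,hi,box=None,amin=15):
    hsv=cv2.cvtColor(im,cv2.COLOR_BGR2HSV);m=cv2.inRange(hsv,lo,hi)
    if box:
        k=np.zeros_like(m);x0,y0,x1,y1=box;k[y0:y1,x0:x1]=255;m&=k
    c,_=cv2.findContours(m,cv2.RETR_EXTERNAL,cv2.CHAIN_APPROX_NONE)
    return sorted([q for q in c if cv2.contourArea(q)>=amin],key=cv2.contourArea,reverse=True)
E
python3 - <<'E'
from h import *
S=cv2.imread('pics/scene0.png');T=cv2.imread('pics/top0.png')
def show(n,im,lo,hi,box):
    for c in blobs(im,lo,hi,box)[:3]:
        print(n,'area',cv2.contourArea(c),'rect',cv2.minAreaRect(c))
OR=((3,140,90),(18,255,255));BL=((105,130,60),(122,255,255));GR=((55,120,50),(85,255,255))
show('gripT',T,*OR,(175,170,220,200));show('gripS',S,*OR,(325,180,355,225))
show('blueT',T,*BL,(165,175,245,255))
show('btnT',T,*GR,(265,165,295,195));show('btnS',S,*GR,(262,220,292,245))
g=cv2.inRange(cv2.cvtColor(T,cv2.COLOR_BGR2HSV),(0,0,150),(180,60,255));
a=np.hstack([cv2.resize(T[160:260,155:250],None,fx=4,fy=4,interpolation=3),cv2.resize(T[140:240,325:430],None,fx=4,fy=4,interpolation=3)]);cv2.imwrite('pics/c1.png',a);print(a.shape)
E
```

```text
gripT area 80.0 rect ((194.5882568359375, 184.8529510498047), (5.335783958435059, 19.160314559936523), 75.96376037597656)
gripS area 179.0 rect ((338.0299987792969, 198.79000854492188), (10.74802303314209, 25.31442642211914), 8.130102157592773)
blueT area 2510.0 rect ((202.98414611816406, 213.02609252929688), (59.83818435668945, 46.88619613647461), 76.26373291015625)
btnT area 84.0 rect ((280.0, 179.0), (10.0, 10.0), 90.0)
btnS area 56.5 rect ((277.0, 232.5), (7.0, 10.0), 90.0)
(400, 800, 3)
```

View pics/c1.png

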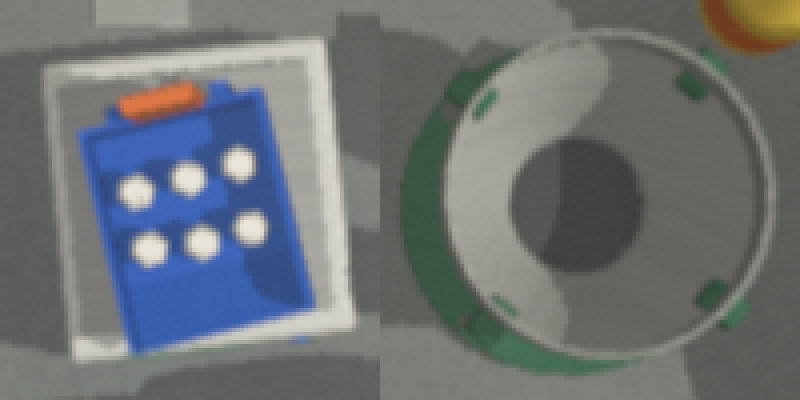

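Call:
{"name": "move_arm", "arguments": {"series": [[[0,0,-0.06],0],[[0,0,-0.12],0],[[0,0,-0.15],0]]}}

```text
clock: 0.48
eef_pos: [186.5, -623.4, 354.3]
tool_rot: [3.139, -0.0, 0.291]
force: [-0.1, -0.9, -0.7]
width: 85.1
```

The crop confirms the target: blue tray, orange grip at top (195,185.5), six white pieces. The hopper rim centre is about (382.5,188.5).

```bash
python3 - <<'E'
from h import *
T=lambda x,y:(x/4+155,y/4+160)
r=lambda v:np.round(v,1)
print('hop',r(onz('top',(382.5,188.5),130)), [r(onz('top',p,130)) for p in((341.3,188),(423.8,188),(382,147.5),(382,229.5))])
print('grip top@152',r(onz('top',T(161,101),152)))
c=[r(onz('top',T(*p),66)) for p in((43,65),(325,38),(355,328),(73,360))];print('bal',c,np.mean(c,0))
ly=[onz('top',T(*p),79) for p in((313,306),(132,353))];print('lip',r(ly),r(np.mean(ly,0)))
ba=[onz('top',T(*p),104) for p in((80,131),(262,90))];print('backtop',r(ba))
print('btn',r(onz('top',(280,179.3),90)),tri((277.5,233),(280,179.5)))
print('beaker',r(onz('top',(267,231),85)));print('bottle',r(onz('top',(298,108),150)),'jar',r(onz('top',(258,117),85)),'jug',r(onz('top',(433,130),130)))
E
```

```text
hop [ 537.  -268.8  130. ] [array([ 540. , -164.3,  130. ]), array([ 536.5, -373.5,  130. ]), array([ 641.6, -270.6,  130. ]), array([ 433.4, -264.3,  130. ])]
grip top@152 [550.8 200.3 152. ]
bal [array([584.4, 290.2,  66. ]), array([599.6, 104.2,  66. ]), array([407.1,  87.1,  66. ]), array([389.9, 271.7,  66. ])] [495.25 188.3   66.  ]
lip [[422.2 113.6  79. ]
 [394.1 231.2  79. ]] [408.1 172.4  79. ]
backtop [[537.1 259.  104. ]
 [561.6 142.8 104. ]]
btn [569.  -10.9  90. ] (array([570.46239848,  -9.24640201,  80.24368529]), np.float64(4.221074677457747))
beaker [434.9  25.4  85. ]
bottle [740.9 -57.4 150. ] jar [735.2  43.9  85. ] jug [ 684.3 -401.9  130. ]
```

Call:
{"name": "move_arm", "arguments": {"series": [[[0,-0.05,0],0],[[0,-0.1,0],0],[[0,-0.15,0],0],[[0,-0.2,0],0],[[0,-0.25,0],0]]}}

```text
clock: 1.1
eef_pos: [114.3, -382.0, 353.3]
tool_rot: [3.139, -0.0, 0.291]
force: [-0.6, 0.2, 0.1]
width: 85.4
```

Call:
{"name": "move_arm", "arguments": {"series": [[[0,0.06,0],0],[[0,0.12,0],0],[[0,0.18,0],0],[[0,0.24,0],0],[[0,0.3,0],0]]}}

```text
clock: 1.72
eef_pos: [200.8, -670.9, 353.4]
tool_rot: [3.14, -0.0, 0.291]
force: [0.6, -0.7, 0.9]
width: 85.4
```

```bash
python3 -c "
from cell import *
s=read_state();print([list(map(float,s[k].round(4))) for k in('qpos','eef_pos','tool_rot')])"
```

```text
[[1.2124, 0.6138, 0.0561, 1.1175, -0.0328, 1.4094, -0.0164], [200.7601, -670.9098, 353.435], [3.1399, -0.0001, 0.2908]]
```

Call:
{"name": "move_arm", "arguments": {"series": [[[0,0.06,0],0],[[0,0.12,0],0],[[0,0.18,0],0],[[0,0.24,0],0],[[0,0.3,0],0]]}}

```text
clock: 2.35
eef_pos: [245.0, -824.6, 328.3]
tool_rot: [3.139, 0.032, 0.294]
force: [-1.4, -0.4, -1.9]
width: 85.2
```

```bash
python3 -c "
from cell import *
s=read_state();print([list(map(float,s[k].round(4))) for k in('qpos','eef_pos','tool_rot')])"
```

```text
[[1.2615, 1.0739, -0.272, 0.2153, 0.2822, 1.8593, -0.0661], [245.0364, -824.5552, 328.3203], [3.1391, 0.0318, 0.2937]]
```

Call:
{"name": "move_arm", "arguments": {"series": [[[0,0.06,0],0],[[0,0.12,0],0],[[0,0.18,0],0],[[0,0.24,0],0],[[0,0.3,0],0]]}}

```text
clock: 2.98
eef_pos: [246.1, -815.6, 335.0]
tool_rot: [-3.128, 0.042, 0.293]
force: [1.3, 0.5, 0.1]
width: 85.3
```

```bash
python3 -c "
from cell import *
s=read_state();print([list(map(float,s[k].round(4))) for k in('qpos','eef_pos','tool_rot')])"
```

```text
[[1.317, 1.1144, -1.2452, 0.1846, 1.2098, 1.9805, -0.1341], [246.1344, -815.5692, 335.036], [-3.128, 0.0416, 0.2925]]
```

```bash
cat > go.py <<'E'
# usage: go.py x y z [psi] : prints shift (mm, tool axes) and turn to the target TCP
import sys
from h import *
from scipy.spatial.transform import Rotation as R
s=read_state();r=R.from_euler('xyz',s['tool_rot']);p=s['eef_pos']
a=list(map(float,sys.argv[1:]))
print('t',round(float(s['clock']),2),'q',s['qpos'].round(3),'p',p.round(1),'rot',s['tool_rot'].round(4),'F',s['force'].round(1),'w',s['width'].round(1))
if len(a)>2:print('shift mm',r.inv().apply(np.array(a[:3])-p).round(1),'turn',round(float(s['tool_rot'][2]-a[3]),3) if len(a)>3 else '')
E
python3 go.py 550.8 200.3 300 0.215
```

```text
Traceback (most recent call last):
  File "go.py", line 7, in <module>
    print('t',round(float(s['clock']),2),'q',s['qpos'].round(3),'p',p.round(1),'rot',s['tool_rot'].round(4),'F',s['force'].round(1),'w',s['width'].round(1))
                                                                                                                                        ^^^^^^^^^^^^^^^^
AttributeError: 'float' object has no attribute 'round'
```

Call:
{"name": "move_arm", "arguments": {"series": [[[0,-0.05,0],0],[[0,-0.1,0],0],[[0,-0.15,0],0],[[0,-0.2,0],0],[[0,-0.25,0],0]]}}

```text
clock: 3.6
eef_pos: [173.7, -572.9, 337.8]
tool_rot: [-3.125, 0.04, 0.292]
force: [-0.2, -0.5, 1.8]
width: 85.4
```

```bash
python3 go.py 550.8 200.3 300 0.215
```

```text
Traceback (most recent call last):
  File "go.py", line 7, in <module>
    print('t',round(float(s['clock']),2),'q',s['qpos'].round(3),'p',p.round(1),'rot',s['tool_rot'].round(4),'F',s['force'].round(1),'w',s['width'].round(1))
                                                                                                                                        ^^^^^^^^^^^^^^^^
AttributeError: 'float' object has no attribute 'round'
```

```bash
sed -i "s/s\['width'\].round(1)/round(s['width'],1)/" go.py; python3 go.py 550.8 200.3 300 0.215
```

```text
t 3.6 q [ 1.848  0.694 -1.232  1.43   0.673  1.505 -0.652] p [ 173.7 -572.9  337.8] rot [-3.1253  0.0396  0.2921] F [-0.2 -0.5  1.8] w 85.4
shift mm [ 584.8 -631.5   24.9] turn 0.077
```

Call:
{"name": "move_arm", "arguments": {"series": [[[0.035,-0.038,0],0.01],[[0.07,-0.076,0],0.02],[[0.105,-0.114,0],0.03],[[0.14,-0.152,0],0.04],[[0.175,-0.19,0],0.05]]}}

```text
clock: 4.22
eef_pos: [287.4, -337.7, 334.0]
tool_rot: [-3.126, 0.039, 0.241]
force: [0.7, 0.7, -0.1]
width: 85.5
```

Call:
{"name": "move_arm", "arguments": {"series": [[[0.035,-0.038,0],0.005],[[0.07,-0.076,0],0.01],[[0.105,-0.114,0],0.015],[[0.14,-0.152,0],0.02],[[0.175,-0.19,0],0.025]]}}

```text
clock: 4.85
eef_pos: [412.0, -108.9, 330.3]
tool_rot: [-3.125, 0.04, 0.215]
force: [0.8, -0.1, 0.0]
width: 85.3
```

```bash
python3 go.py 550.8 200.3 280 0.215
```

```text
t 4.85 q [ 1.077  0.357 -1.191  1.847  0.341  1.221 -1.582] p [ 412.  -108.9  330.3] rot [-3.1253  0.0397  0.2154] F [ 0.8 -0.1  0. ] w 85.3
shift mm [ 203.5 -271.6   46.7] turn 0.0
```

Call:
{"name": "move_arm", "arguments": {"series": [[[0.04,-0.054,0],0],[[0.08,-0.108,0],0],[[0.12,-0.162,0],0],[[0.16,-0.216,0],0],[[0.203,-0.271,0.02],0]]}}

```text
clock: 5.48
eef_pos: [539.3, 175.4, 314.1]
tool_rot: [-3.123, 0.039, 0.215]
force: [0.8, -1.2, 0.4]
width: 85.5
```

```bash
python3 go.py 550.8 200.3 116 0.215;  python3 -c "
from h import *
a=get_image('top')[150:270,150:260];b=get_image('scene')[150:250,270:380]
cv2.imwrite('pics/c2.png',np.hstack([cv2.resize(a,(400,436)),cv2.resize(b,(400,436))]))"
```

```text
t 5.47 q [ 0.257  0.59  -1.029  1.539  0.478  1.329 -2.18 ] p [539.3 175.4 314.1] rot [-3.1234  0.0391  0.2152] F [ 0.8 -1.2  0.4] w 85.5
shift mm [ 24.3 -18.3 197.7] turn 0.0
```

View pics/c2.png

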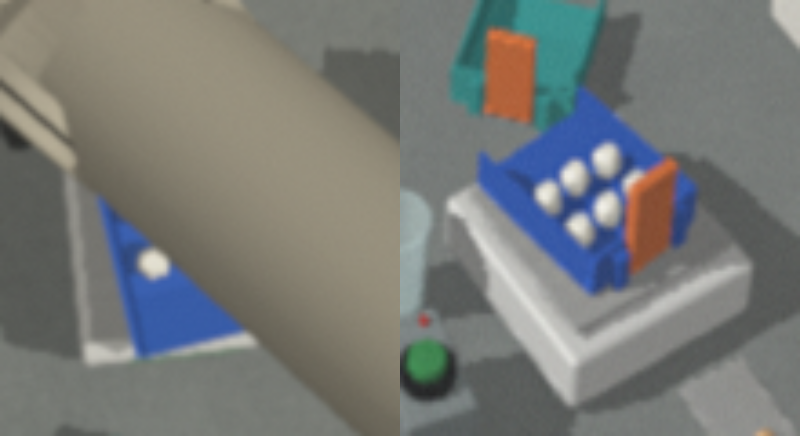

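Call:
{"name": "move_arm", "arguments": {"series": [[[0.024,-0.018,0.02],0],[[0.024,-0.018,0.06],0],[[0.024,-0.018,0.1],0],[[0.024,-0.018,0.12],0],[[0.024,-0.018,0.12],0]], "claw": 1}}

```text
clock: 6.2
eef_pos: [549.1, 205.8, 190.7]
tool_rot: [-3.117, 0.046, 0.226]
force: [0.4, -0.2, 0.6]
width: 85.4
```

```bash
python3 go.py 550.8 200.3 116 0.215;  python3 -c "
from h import *
b=get_image('scene');cv2.imwrite('pics/c3.png',cv2.resize(b[110:250,250:400],(600,560)))"
```

```text
t 6.2 q [ 0.159  0.735 -0.947  1.652  0.601  1.121 -2.296] p [549.1 205.8 190.7] rot [-3.1169  0.0462  0.2264] F [ 0.4 -0.2  0.6] w 85.4
shift mm [ 3.9  7.6 74.4] turn 0.011
```

View pics/c3.png

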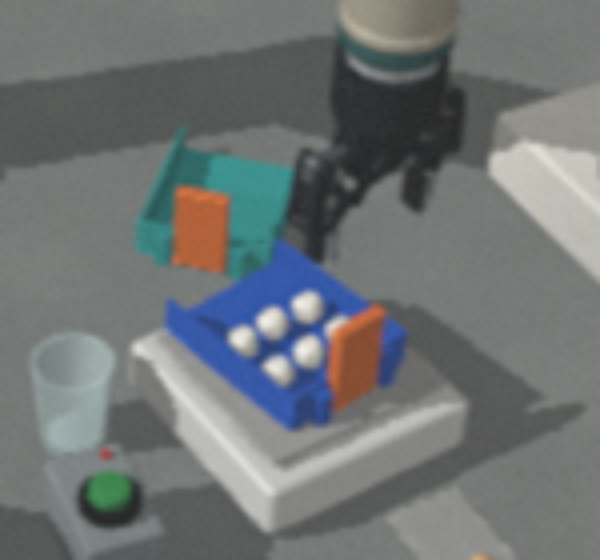

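Call:
{"name": "move_arm", "arguments": {"series": [[[0.004,0.008,0.02],0.01],[[0.004,0.008,0.045],0.01],[[0.004,0.008,0.065],0.01],[[0.004,0.008,0.074],0.01],[[0.004,0.008,0.074],0.01]]}}

```text
clock: 6.88
eef_pos: [552.1, 200.7, 117.4]
tool_rot: [-3.117, 0.044, 0.216]
force: [0.8, -0.3, 0.4]
width: 85.3
```

```bash
python3 go.py 550.8 200.3 116 0.215
```

```text
t 6.88 q [ 0.135  0.816 -0.884  1.72   0.688  0.991 -2.36 ] p [552.1 200.7 117.4] rot [-3.1167  0.0443  0.2164] F [ 0.8 -0.3  0.4] w 85.3
shift mm [-1.2  0.1  1.4] turn 0.001
```

Call:
{"name": "move_arm", "arguments": {"series": [[[0,0,0],0],[[0,0,0],0],[[0,0,0],0],[[0,0,0],0],[[0,0,0],0]], "claw": 0}}

```text
clock: 7.5
eef_pos: [557.5, 200.2, 122.3]
tool_rot: [-3.119, 0.033, 0.213]
force: [3.2, -7.6, 24.0]
width: 0.3
```

Call:
{"name": "move_arm", "arguments": {"series": [[[0,0,0],0],[[0,0,-0.006],0],[[0,0,-0.012],0],[[0,0,-0.02],0],[[0,0,-0.02],0]]}}

```text
clock: 8.12
eef_pos: [558.5, 200.3, 142.9]
tool_rot: [-3.119, 0.032, 0.213]
force: [-0.2, 0.4, -0.3]
width: -0.2
```

```bash
python3 go.py;  python3 -c "
from h import *
b=get_image('scene');cv2.imwrite('pics/c4.png',cv2.resize(b[140:250,270:380],(600,600)))"
```

```text
t 8.12 q [ 0.147  0.787 -0.903  1.694  0.665  1.028 -2.339] p [558.5 200.3 142.9] rot [-3.1186  0.0323  0.2134] F [-0.2  0.4 -0.3] w -0.2
```

View pics/c4.png

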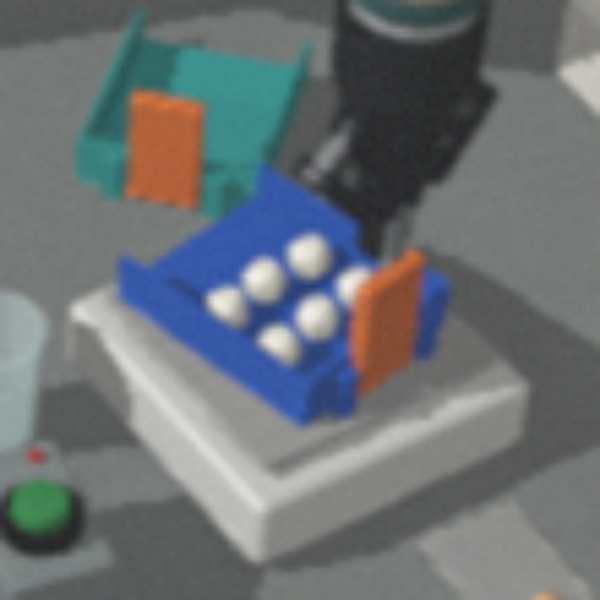

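The fingers shut fully on the near side of the plate, so my position was short in x. The tray looks undisturbed. I'll triangulate the plate from both views.

```bash
cat >> h.py <<'E'
def proj(n,p):
    m=camera_model(n);f=210/np.tan(np.radians(m['fov_y'])/2);P=np.array(m['pose'])
    c=P[:3,:3].T@(np.asarray(p,float)-P[:3,3]);u=c[:2]/c[2];u=u*(1+m['k1']*(u@u));return u*f+[m['cx'],m['cy']]
E
python3 - <<'E'
from h import *
print(tri((339.3,189.9),(195.2,185.3)))
print('tcp in scene',proj('scene',(558.5,200.3,142.9)),'c4 px',(proj('scene',(558.5,200.3,142.9))-[270,140])*5.4545)
u=np.array([np.cos(.215),np.sin(.215),0]);v=np.array([-u[1],u[0],0])
o=np.array([491,189,70.])
S=cv2.imread('pics/scene0.png');T=cv2.imread('pics/top0.png')
import itertools
C4=get_image('scene')
for im,n in((S,'scene'),(T,'top'),(C4,'scene')):
    c=blobs(im,(3,120,80),(18,255,255),(325,180,355,225) if n=='scene' else (175,170,220,200))[0][:,0]
    print(n,'left',c[c[:,0].argmin()],'right',c[c[:,0].argmax()],'top',c[c[:,1].argmin()],'bot',c[c[:,1].argmax()])
for (x,y,z) in itertools.product((56,68),(-23,23),(40,82)):
    p=o+x*u+y*v+[0,0,z];print((x,y,z),p.round(0),'scene',proj('scene',p).round(1),'top',proj('top',p).round(1))
E
```

```text
(array([552.33586534, 203.59892484, 148.61495142]), np.float64(5.93398138106556))
tcp in scene [338.2615257  193.03562348] c4 px [372.33249192 289.28280827]
scene left [333 193] right [345 188] top [344 186] bot [334 211]
top left [185 185] right [204 185] top [198 181] bot [189 189]
scene left [335 195] right [347 187] top [344 186] bot [336 211]
(56, -23, 40) [551. 178. 110.] scene [329.7 201.7] top [206.3 186.8]
(56, -23, 82) [551. 178. 152.] scene [330.8 191.4] top [204.1 185.2]
(56, 23, 40) [541. 223. 110.] scene [340.8 195.2] top [188.6 190.9]
(56, 23, 82) [541. 223. 152.] scene [342.1 184.9] top [185.8 189.4]
(68, -23, 40) [562. 181. 110.] scene [332.5 203.8] top [205.2 182.2]
(68, -23, 82) [562. 181. 152.] scene [333.6 193.5] top [203.1 180.5]
(68, 23, 40) [553. 226. 110.] scene [343.6 197.3] top [187.6 186.3]
(68, 23, 82) [553. 226. 152.] scene [344.9 187. ] top [184.7 184.7]
```

```bash
python3 - <<'E'
from h import *
from scipy.spatial.transform import Rotation as R
def ann(im,x0,y0,k,p,rot):
    r=R.from_euler('xyz',rot).as_matrix();p=np.array(p)
    for v,c in(((0,0,0),(0,0,255)),((0,42,-13),(0,255,255)),((0,-42,-13),(0,255,255)),((0,0,-54-19),(255,0,255)),((30,0,0),(0,255,0))):
        q=(proj('scene',p+r@np.array(v))-[x0,y0])*k;cv2.drawMarker(im,tuple(int(i) for i in q),c,cv2.MARKER_CROSS,12,1)
    return im
a=cv2.imread('pics/c3.png')[:,0:600];a=cv2.resize(a,None,fx=1,fy=1);ann(a,250,110,4,(549.1,205.8,190.7),(-3.1169,.0462,.2264))
b=cv2.resize(get_image('scene')[130:220,310:370],(400,600),interpolation=2)
s=read_state();ann(b,310,130,6.667,s['eef_pos'],s['tool_rot'])
cv2.imwrite('pics/c5.png',np.hstack([a[20:460,200:600],cv2.resize(b,None,fx=.99,fy=.734)[:440]]))
E
```

```text
(no output)
```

View pics/c5.png

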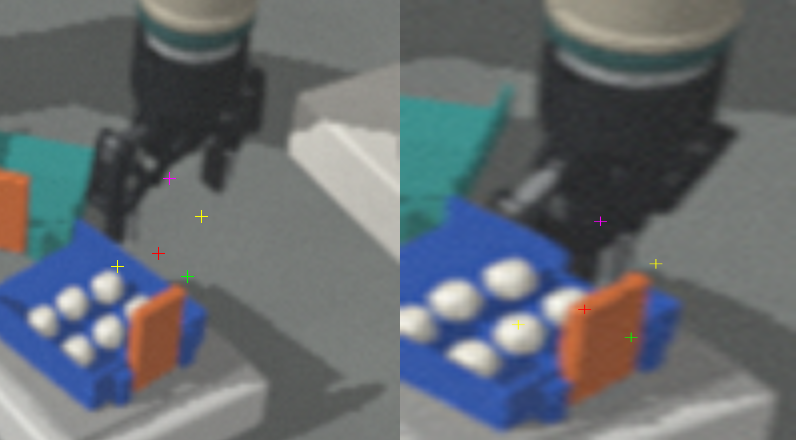

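```bash
python3 go.py 420 -90 250 0.215
```

```text
t 8.28 q [ 0.147  0.788 -0.902  1.695  0.665  1.028 -2.34 ] p [558.  199.8 142.1] rot [-3.1192  0.0337  0.2134] F [ 0.5 -0.8  0.6] w -0.1
shift mm [-199.8  251.6 -106.9] turn -0.002
```

Call:
{"name": "move_arm", "arguments": {"series": [[[0,0,-0.05],0],[[0,0,-0.1],0],[[-0.05,0.05,-0.11],0],[[-0.09,0.1,-0.11],0],[[-0.12,0.15,-0.11],0]]}}

```text
clock: 8.9
eef_pos: [477.4, 30.4, 252.6]
tool_rot: [-3.12, 0.034, 0.215]
force: [1.3, -1.7, 0.7]
width: -0.1
```

```bash
python3 go.py 420 -90 60 0.215
```

```text
t 8.9 q [ 0.615  0.526 -1.082  1.861  0.488  1.099 -2.012] p [477.4  30.4 252.6] rot [-3.1199  0.034   0.2149] F [ 1.3 -1.7  0.7] w -0.1
shift mm [-75.2 109.6 192.9] turn -0.0
```

Call:
{"name": "move_arm", "arguments": {"series": [[[-0.037,0.055,0],0],[[-0.075,0.11,0.04],0],[[-0.075,0.11,0.095],0],[[-0.075,0.11,0.15],0],[[-0.075,0.11,0.18],0]]}}

```text
clock: 9.52
eef_pos: [418.6, -90.8, 70.4]
tool_rot: [-3.118, 0.038, 0.214]
force: [-0.3, -0.9, 0.3]
width: 0.4
```

```bash
python3 go.py 420 -90 60 0.215; python3 - <<'E'
from h import *
t=get_image('top');s=get_image('scene');p=read_state()['eef_pos']
for im,n in((t,'top'),(s,'scene')):
    q=proj(n,p);print(n,q.round(1))
qs=proj('scene',p).astype(int);qt=proj('top',p).astype(int)
cr=lambda im,q:cv2.resize(im[max(q[1]-60,0):q[1]+40,q[0]-50:q[0]+50],(400,400),interpolation=2)
cv2.imwrite('pics/c6.png',np.hstack([cr(s,qs),cr(t,qt)]));cv2.imwrite('pics/s6.png',s);cv2.imwrite('pics/t6.png',t)
E
```

```text
t 9.53 q [ 0.713  0.712 -0.838  2.176  0.851  0.679 -2.092] p [418.6 -90.8  70.4] rot [-3.1182  0.0378  0.2142] F [-0.3 -0.9  0.3] w 0.4
shift mm [ 2.  -0.3 10.3] turn -0.001
top [310.9 236.6]
scene [231.3 211.1]
```

View pics/c6.png

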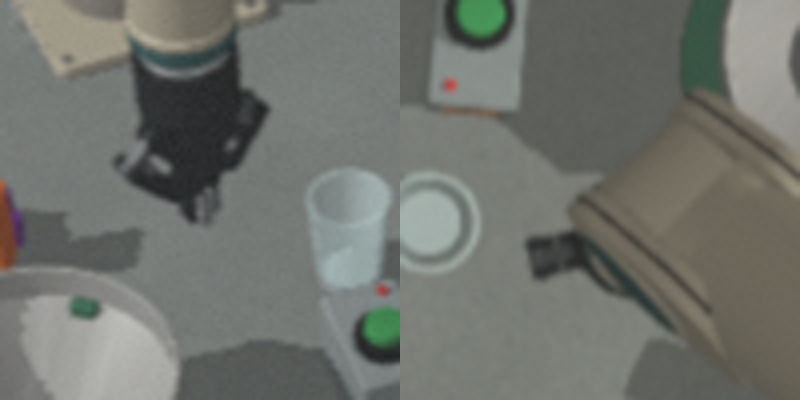

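Call:
{"name": "move_arm", "arguments": {"series": [[[0,0,0.03],0],[[0,0,0.055],0],[[0,0,0.06],0],[[0,0,0.064],0]]}}

```text
clock: 10.12
eef_pos: [416.5, -89.2, 7.5]
tool_rot: [-3.118, 0.038, 0.216]
force: [0.1, -0.1, -0.4]
width: 0.1
```

Call:
{"name": "move_arm", "arguments": {"series": [[[0,0,0.004],0],[[0,0,0.007],0],[[0,0,0.01],0]]}}

```text
clock: 10.5
eef_pos: [416.3, -89.1, -2.3]
tool_rot: [-3.118, 0.037, 0.216]
force: [0.6, -0.8, 0.2]
width: -0.1
```

```bash
python3 go.py
```

```text
t 10.5 q [ 0.596  0.822 -0.666  2.219  1.079  0.526 -2.289] p [416.3 -89.1  -2.3] rot [-3.1184  0.0371  0.2157] F [ 0.6 -0.8  0.2] w -0.1
```

Call:
{"name": "move_arm", "arguments": {"series": [[[0,0,0.006],0],[[0,0,0.01],0],[[0,0,0.013],0]]}}

```text
clock: 10.88
eef_pos: [415.7, -88.9, -15.7]
tool_rot: [-3.118, 0.037, 0.216]
force: [0.7, 0.5, 0.1]
width: -0.6
```

Call:
{"name": "move_arm", "arguments": {"series": [[[0,0,0.003],0],[[0,0,0.006],0],[[0,0,0.008],0]]}}

```text
clock: 11.25
eef_pos: [415.3, -88.7, -23.9]
tool_rot: [-3.118, 0.038, 0.216]
force: [0.7, -0.5, -0.2]
width: 0.2
```

Call:
{"name": "move_arm", "arguments": {"series": [[[0,0,0.002],0],[[0,0,0.004],0]]}}

```text
clock: 11.5
eef_pos: [415.2, -88.7, -28.0]
tool_rot: [-3.118, 0.037, 0.216]
force: [-0.4, 0.4, -0.4]
width: 0.0
```

```bash
python3 go.py; python3 - <<'E'
from h import *
s=get_image('scene');cv2.imwrite('pics/s7.png',s);q=proj('scene',read_state()['eef_pos'][:2].tolist()+[0]);print(q)
q=q.astype(int);cv2.imwrite('pics/c7.png',cv2.resize(s[q[1]-40:q[1]+20,q[0]-30:q[0]+30],(480,480),interpolation=2))
E
```

```text
t 11.5 q [ 0.554  0.863 -0.601  2.227  1.177  0.474 -2.375] p [415.2 -88.7 -28. ] rot [-3.1183  0.0374  0.2158] F [-0.4  0.4 -0.4] w 0.0
[232.84786544 226.06407352]
```

View pics/c7.png

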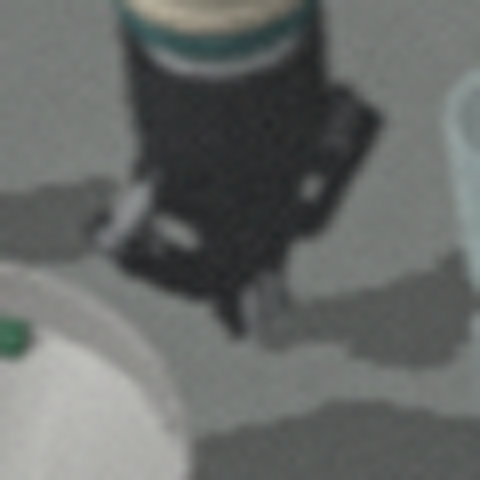

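At reported z = -28 there is still no contact. The fingertip is just at the table, and the plate touch came at 122 against 152. So the true height is about reported z + 30. I'll re-measure the tray, which was nudged a few mm, and correct for this.

Call:
{"name": "move_arm", "arguments": {"series": [[[0,0,-0.05],0],[[0,0,-0.11],0],[[0,0,-0.17],0],[[0,0,-0.22],0],[[0,0,-0.26],0]], "claw": 1}}

```text
clock: 12.18
eef_pos: [426.1, -92.6, 233.7]
tool_rot: [-3.119, 0.037, 0.216]
force: [0.7, -0.4, -0.9]
width: 85.1
```

```bash
python3 - <<'E'
from h import *
from scipy.optimize import least_squares
OR=((3,120,80),(18,255,255))
for tag in('old','new'):
    T=cv2.imread('pics/top0.png') if tag=='old' else get_image('top');S=cv2.imread('pics/scene0.png') if tag=='old' else get_image('scene')
    if tag=='new':cv2.imwrite('pics/t8.png',T)
    b=blobs(T,*OR,(175,170,220,200));g=cv2.minAreaRect(b[0]);
    c=max(blobs(T,(105,130,60),(122,255,255),(165,175,245,255)),key=cv2.contourArea)
    r=cv2.minAreaRect(c)
    s=blobs(S,*OR,(325,175,360,225))[0][:,0]
    print(tag,np.round(g[0],1),round(g[2],1),'onz',onz('top',g[0],148).round(1),'blue',np.round(r[0],1),np.round(r[1],1),round(r[2],1),onz('top',r[0],90).round(1),'scene',s.min(0),s.max(0),s.mean(0).round(1))
E
python3 go.py 551 201 250 .215
```

```text
old [194.5 184.9] 76.0 onz [552.1 202.8 148. ] blue [203. 213.] [59.8 46.9] 76.3 [484.5 190.2  90. ] scene [333 186] [345 211] [338.5 198.5]
new [192.3 184.4] 71.6 onz [553.4 208.1 148. ] blue [202.7 212.1] [60.1 46.8] 71.6 [486.9 190.9  90. ] scene [335 186] [347 211] [340.4 198.1]
t 12.28 q [ 0.918  0.484 -1.092  1.981  0.486  1.016 -1.764] p [428.6 -92.4 235. ] rot [-3.1216  0.0311  0.215 ] F [ 0.8 -0.1 -0.4] w 85.2
shift mm [ 181.6 -260.9  -15.4] turn -0.0
```

Call:
{"name": "move_arm", "arguments": {"series": [[[0.036,-0.053,0],-0.015],[[0.073,-0.106,0],-0.03],[[0.109,-0.16,0],-0.045],[[0.145,-0.213,0],-0.06],[[0.182,-0.266,0],-0.076]]}}

```text
clock: 12.9
eef_pos: [545.7, 197.3, 233.4]
tool_rot: [-3.121, 0.031, 0.291]
force: [0.6, 0.1, -0.3]
width: 85.2
```

```bash
python3 go.py 552.5 207 140 .292
```

```text
t 12.9 q [ 0.189  0.674 -0.973  1.631  0.559  1.175 -2.194] p [545.7 197.3 233.4] rot [-3.1206  0.031   0.2913] F [ 0.6  0.1 -0.3] w 85.2
shift mm [12.2 -5.4 93.2] turn -0.001
```

Call:
{"name": "move_arm", "arguments": {"series": [[[0.012,-0.005,0.03],0],[[0.012,-0.005,0.06],0],[[0.012,-0.005,0.085],0],[[0.012,-0.005,0.093],0],[[0.012,-0.005,0.093],0]]}}

```text
clock: 13.52
eef_pos: [552.1, 206.5, 139.7]
tool_rot: [-3.121, 0.032, 0.292]
force: [0.5, 0.8, 0.7]
width: 85.5
```

```bash
python3 go.py 552.5 207 78 .292
```

```text
t 13.53 q [ 0.13   0.785 -0.896  1.707  0.667  1.018 -2.281] p [552.1 206.5 139.7] rot [-3.1206  0.0321  0.2917] F [0.5 0.8 0.7] w 85.5
shift mm [ 2.5  0.9 61.7] turn -0.0
```

Call:
{"name": "move_arm", "arguments": {"series": [[[0.002,0.001,0.02],0],[[0.002,0.001,0.04],0],[[0.002,0.001,0.055],0],[[0.002,0.001,0.062],0],[[0.002,0.001,0.062],0]]}}

```text
clock: 14.15
eef_pos: [551.7, 206.8, 77.1]
tool_rot: [-3.121, 0.033, 0.292]
force: [-1.0, -0.3, -0.2]
width: 85.3
```

Call:
{"name": "move_arm", "arguments": {"series": [[[0,0,0],0],[[0,0,0],0],[[0,0,0],0],[[0,0,0],0],[[0,0,0],0]], "claw": 0}}

```text
clock: 14.78
eef_pos: [552.1, 207.9, 78.5]
tool_rot: [-3.12, 0.031, 0.292]
force: [-1.0, 1.5, 5.7]
width: 45.4
```

```bash
python3 go.py 552.5 207 78 .292
```

```text
t 14.78 q [ 0.096  0.857 -0.837  1.752  0.746  0.914 -2.341] p [552.1 207.9  78.5] rot [-3.1199  0.031   0.2922] F [-1.   1.5  5.7] w 45.4
shift mm [0.1 0.9 0.4] turn 0.0
```

Call:
{"name": "move_arm", "arguments": {"series": [[[0,0,-0.003],0],[[0,0,-0.006],0],[[0,0,-0.009],0],[[0,0,-0.012],0],[[0,0,-0.012],0]]}}

```text
clock: 15.4
eef_pos: [552.7, 207.7, 90.6]
tool_rot: [-3.12, 0.031, 0.292]
force: [0.9, -0.0, -4.6]
width: 45.4
```

```bash
cat > look.py <<'E'
from h import *
F=[];M=[]
for i in range(6):
    t=get_image('top');s=read_state();F.append(s['force']);M.append(s['torque'])
print('F',np.mean(F,0).round(2),'M',np.mean(M,0).round(3))
sc=get_image('scene');cv2.imwrite('pics/ls.png',sc);cv2.imwrite('pics/lt.png',t)
E
python3 look.py; python3 go.py; python3 -c "
from h import *
a=cv2.imread('pics/ls.png')[150:240,270:370];b=cv2.imread('pics/s7.png')[150:240,270:370]
cv2.imwrite('pics/c8.png',np.hstack([cv2.resize(a,(400,360)),cv2.resize(b,(400,360))]))"
```

```text
F [-0.19 -0.27 -4.6 ] M [ 0.03  -0.286  0.003]
t 15.75 q [ 0.103  0.843 -0.849  1.743  0.73   0.934 -2.328] p [552.5 207.7  90.4] rot [-3.1198  0.0312  0.2922] F [-0.4  0.2 -5.3] w 45.3
```

View pics/c8.png

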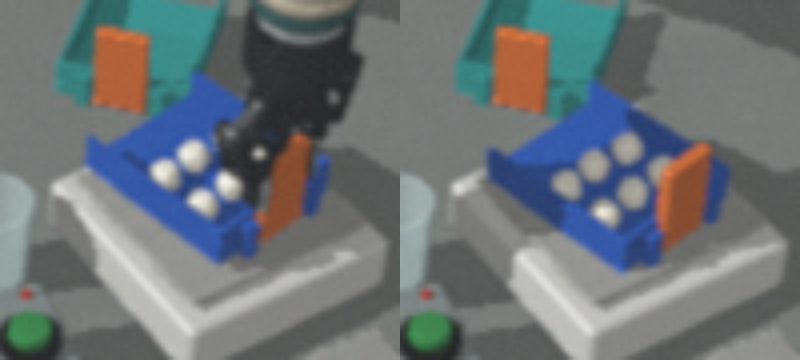

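Call:
{"name": "move_arm", "arguments": {"series": [[[0,0,-0.01],0],[[0,0,-0.03],0],[[0,0,-0.055],0],[[0,0,-0.075],0],[[0,0,-0.085],0]]}}

```text
clock: 16.38
eef_pos: [556.3, 207.2, 177.4]
tool_rot: [-3.12, 0.029, 0.292]
force: [-0.1, 0.1, -4.6]
width: 44.8
```

```bash
python3 go.py 608.4 -247.7 173 .292
```

```text
t 16.38 q [ 0.146  0.747 -0.927  1.662  0.625  1.086 -2.243] p [556.3 207.2 177.4] rot [-3.1196  0.0285  0.2921] F [-0.1  0.1 -4.6] w 44.8
shift mm [-80.9 450.7  -3.2] turn 0.0
```

Call:
{"name": "move_arm", "arguments": {"series": [[[-0.003,0.015,0],0],[[-0.008,0.042,0],0],[[-0.013,0.075,0],0],[[-0.019,0.108,0],0],[[-0.025,0.14,0],0]]}}

```text
clock: 17.0
eef_pos: [571.9, 62.9, 173.9]
tool_rot: [-3.12, 0.031, 0.291]
force: [-1.4, 0.2, -5.0]
width: 45.0
```

Call:
{"name": "move_arm", "arguments": {"series": [[[-0.006,0.032,0],0],[[-0.012,0.064,0],0],[[-0.018,0.096,0],0],[[-0.023,0.128,0],0],[[-0.029,0.16,0],0]]}}

```text
clock: 17.62
eef_pos: [588.9, -101.3, 170.3]
tool_rot: [-3.12, 0.033, 0.29]
force: [0.7, -0.1, -5.1]
width: 45.8
```

```bash
python3 go.py 608.4 -247.7 173 .292
```

```text
t 17.62 q [ 0.663  0.776 -0.946  1.645  0.665  1.119 -1.753] p [ 588.9 -101.3  170.3] rot [-3.1202  0.0331  0.29  ] F [ 0.7 -0.1 -5.1] w 45.8
shift mm [-23.2 145.8  -5.1] turn -0.002
```

Call:
{"name": "move_arm", "arguments": {"series": [[[-0.005,0.032,-0.001],0],[[-0.01,0.064,-0.002],0],[[-0.016,0.1,-0.004],0],[[-0.021,0.132,-0.005],0],[[-0.023,0.146,-0.005],0]]}}

```text
clock: 18.25
eef_pos: [607.1, -251.7, 171.4]
tool_rot: [-3.12, 0.036, 0.286]
force: [0.4, 0.3, -5.5]
width: 45.0
```

```bash
python3 look.py; python3 go.py 608.4 -247.7 127 .292; python3 - <<'E'
from h import *
s=cv2.imread('pics/ls.png');t=cv2.imread('pics/lt.png')
p=read_state()['eef_pos'];u=np.array([np.cos(.292),np.sin(.292),0]);v=np.array([-u[1],u[0],0]);g=np.r_[p[:2],p[2]-8]
out=[]
for n,im,x0,y0 in(('scene',s,125,150),('top',t,325,135)):
    k=4;c=cv2.resize(im[y0:y0+110,x0:x0+100],None,fx=k,fy=k,interpolation=2)
    d=lambda P,col:cv2.drawMarker(c,tuple(int(i) for i in (proj(n,P)-[x0,y0])*k),col,cv2.MARKER_CROSS,9,1)
    for y in(-60,60):d(g-148*u+y*v+[0,0,9],(0,255,255));d(g-5*u+y*v+[0,0,34],(0,255,0))
    d(np.array([537.5,-269,130]),(0,0,255))
    for a in np.arange(0,6.28,.4):d(np.array([537.5+101*np.cos(a),-269+101*np.sin(a),130]),(0,0,255))
    out.append(c)
cv2.imwrite('pics/c9.png',np.hstack(out))
E
```

```text
F [ 0.31 -0.31 -4.23] M [ 0.023 -0.324  0.017]
t 18.6 q [ 0.82   0.85  -0.936  1.465  0.689  1.222 -1.492] p [ 608.8 -245.8  173.2] rot [-3.1194  0.0328  0.2929] F [ 0.5  0.6 -5.2] w 45.1
shift mm [ 0.6  2.8 46.1] turn 0.001
```

View pics/c9.png

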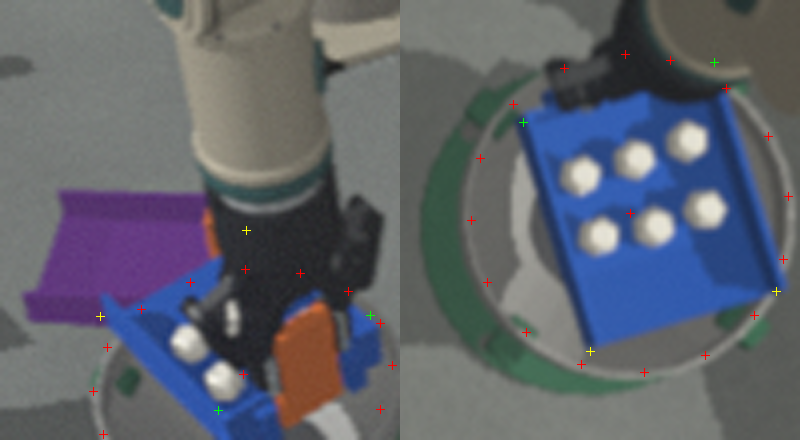

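Call:
{"name": "move_arm", "arguments": {"series": [[[-0.001,-0.004,0.005],0],[[-0.002,-0.004,0.015],0],[[-0.002,-0.004,0.025],0],[[-0.002,-0.004,0.031],0],[[-0.002,-0.004,0.033],0]]}}

```text
clock: 19.23
eef_pos: [604.2, -242.2, 139.6]
tool_rot: [-3.119, 0.034, 0.293]
force: [-0.4, 1.0, -4.4]
width: 45.2
```

Call:
{"name": "move_arm", "arguments": {"series": [[[0,0,0.004],0],[[0,0,0.008],0],[[0,0,0.012],0],[[0,0,0.016],0],[[0,0,0.016],0]]}}

```text
clock: 19.85
eef_pos: [605.3, -242.6, 124.3]
tool_rot: [-3.121, 0.03, 0.293]
force: [4.0, -2.1, -1.6]
width: 45.2
```

```bash
python3 look.py; python3 go.py
```

```text
F [ 5.1  -1.88 -1.49] M [-0.458 -1.033  0.269]
t 20.2 q [ 0.812  0.894 -0.906  1.526  0.737  1.132 -1.537] p [ 605.2 -242.7  124.3] rot [-3.121   0.0304  0.2926] F [ 4.7 -2.5 -1.4] w 45.8
```

Call:
{"name": "move_arm", "arguments": {"series": [[[-0.003,0.003,0],0],[[-0.007,0.003,-0.006],0],[[-0.012,0.003,-0.015],0],[[-0.018,0.003,-0.025],0],[[-0.022,0.003,-0.033],0]]}}

```text
clock: 20.82
eef_pos: [584.8, -252.4, 158.3]
tool_rot: [-3.12, 0.032, 0.293]
force: [-0.1, -1.2, -6.2]
width: 45.2
```

```bash
python3 look.py; python3 go.py; python3 - <<'E'
from h import *
c=max(blobs(cv2.imread('pics/ls.png'),(3,120,80),(18,255,255),(180,200,235,270)),key=cv2.contourArea);print(cv2.minAreaRect(c),cv2.boundingRect(c))
t=cv2.imread('pics/lt.png')
w=blobs(t,(10,0,165),(40,90,255),(345,150,425,235));print([np.round(cv2.minEnclosingCircle(q)[0],0).tolist()+[cv2.contourArea(q)] for q in w])
E
```

```text
F [-0.07 -0.13 -4.71] M [ 0.05  -0.314  0.   ]
t 21.18 q [ 0.858  0.843 -0.934  1.54   0.703  1.166 -1.503] p [ 586.  -252.   157.5] rot [-3.1204  0.031   0.2929] F [-0.3 -0.6 -3.9] w 45.4
((196.43849182128906, 239.50770568847656), (28.155881881713867, 15.380306243896484), 82.87498474121094) (189, 225, 17, 30)
[[403.0, 196.0, 31.0], [398.0, 180.0, 29.5], [372.0, 188.0, 28.0], [385.0, 184.0, 27.5], [377.0, 203.0, 27.0], [390.0, 201.0, 26.5]]
```

```bash
python3 go.py 608 -245.5 140 .293
```

```text
t 21.18 q [ 0.858  0.843 -0.934  1.54   0.703  1.166 -1.503] p [ 586.  -252.   157.5] rot [-3.1204  0.031   0.2929] F [-0.3 -0.6 -3.9] w 45.4
shift mm [23.5  0.5 16.8] turn -0.0
```

Call:
{"name": "move_arm", "arguments": {"series": [[[0.008,0,0],0],[[0.018,0,0],0],[[0.024,0,0.008],0],[[0.024,0,0.017],0],[[0.024,0,0.017],0]]}}

```text
clock: 21.8
eef_pos: [607.1, -245.0, 138.2]
tool_rot: [-3.119, 0.034, 0.293]
force: [0.7, 0.4, -3.9]
width: 45.2
```

Call:
{"name": "move_arm", "arguments": {"series": [[[0,0,0.005],0],[[0,0,0.01],0],[[0,0,0.015],0],[[0,0,0.019],0],[[0,0,0.019],0]]}}

```text
clock: 22.42
eef_pos: [606.8, -245.4, 119.4]
tool_rot: [-3.12, 0.033, 0.293]
force: [0.6, -1.4, -3.2]
width: 45.6
```

```bash
python3 look.py; python3 go.py
```

```text
F [ 1.71 -2.11 -3.3 ] M [-0.421 -0.497  0.188]
t 22.77 q [ 0.81   0.903 -0.902  1.52   0.741  1.133 -1.534] p [ 606.7 -245.3  119.5] rot [-3.1202  0.0332  0.2929] F [ 2.2 -2.7 -3.7] w 45.3
```

Call:
{"name": "move_arm", "arguments": {"series": [[[0,0.003,0],0],[[-0.004,0.004,0],0],[[-0.007,0.004,0],0],[[-0.01,0.004,0],0]]}}

```text
clock: 23.28
eef_pos: [605.4, -247.4, 122.3]
tool_rot: [-3.119, 0.017, 0.295]
force: [12.4, 6.7, -0.7]
width: 45.5
```

```bash
python3 look.py; python3 go.py
```

```text
F [11.05  5.22 -1.75] M [ 1.276 -2.766 -0.152]
t 23.62 q [ 0.827  0.896 -0.91   1.532  0.74   1.117 -1.527] p [ 605.3 -247.4  122.3] rot [-3.1187  0.0175  0.2952] F [10.6  5.2 -1.3] w 45.4
```

Call:
{"name": "move_arm", "arguments": {"series": [[[-0.012,0,0],0],[[-0.02,0,0],0],[[-0.026,0,0],0],[[-0.03,0,0],0]]}}

```text
clock: 24.12
eef_pos: [601.1, -248.8, 133.6]
tool_rot: [-3.126, -0.034, 0.3]
force: [37.5, 8.4, 13.1]
width: 45.4
```

```bash
python3 look.py; python3 go.py
```

```text
F [35.2   7.95 11.26] M [ 1.496 -7.701  0.062]
t 24.48 q [ 0.871  0.865 -0.934  1.584  0.742  1.059 -1.524] p [ 601.1 -248.8  133.6] rot [-3.1266 -0.0332  0.3005] F [35.3  7.6 10.8] w 45.0
```

Call:
{"name": "move_arm", "arguments": {"series": [[[-0.025,0,-0.002],0],[[-0.03,0,-0.008],0],[[-0.034,0,-0.014],0],[[-0.036,0,-0.02],0]]}}

```text
clock: 24.98
eef_pos: [581.5, -255.2, 160.6]
tool_rot: [-3.132, -0.065, 0.304]
force: [17.0, 3.9, 10.6]
width: 45.2
```

```bash
python3 look.py; python3 go.py
```

```text
F [20.07  5.36 11.95] M [ 1.169 -4.324 -0.315]
t 25.32 q [ 0.94   0.81  -0.973  1.636  0.72   1.038 -1.499] p [ 581.3 -255.2  160.5] rot [-3.1321 -0.0647  0.3032] F [20.6  5.3 12.4] w 45.4
```

```bash
cat > tilt.py <<'E'
from h import *
t=cv2.imread('pics/lt.png');c=np.array([537.5,-269]);u=np.array([np.cos(.295),np.sin(.295)]);v=np.array([-u[1],u[0]])
b=max(blobs(t,(105,110,40),(125,255,255),(335,140,432,250)),key=cv2.contourArea)[:,0]
for z in(105,125,140):
    P=np.array([onz('top',q,z)[:2]-c for q in b]);a,l=P@u,P@v
    print('lip z',z,'u min',a.min().round(1),'mid',np.sort(a[abs(l)<30])[:1].round(1),'width near lip',l[a<a.min()+25].min().round(1),l[a<a.min()+25].max().round(1))
w=blobs(t,(10,0,165),(40,90,255),(345,150,425,250));print('pieces',[np.round([(onz('top',cv2.minEnclosingCircle(q)[0],135)[:2]-c)@u,(onz('top',cv2.minEnclosingCircle(q)[0],135)[:2]-c)@v,cv2.contourArea(q)]).tolist() for q in w])
s=cv2.imread('pics/ls.png');o=max(blobs(s,(3,120,80),(18,255,255),(170,180,245,280)),key=cv2.contourArea);print('orange',[np.round(k,1) for k in cv2.minAreaRect(o)])
E
python3 tilt.py
```

```text
lip z 105 u min -83.5 mid [-76.7] width near lip -71.7 57.9
lip z 125 u min -82.3 mid [-75.7] width near lip -66.2 62.1
lip z 140 u min -81.5 mid [-75.4] width near lip -61.4 65.3
pieces [[-22.0, -36.0, 26.0], [18.0, 27.0, 26.0], [-19.0, 32.0, 26.0], [-23.0, -1.0, 22.0], [18.0, -8.0, 22.0]]
orange [array([195.4, 238.6]), array([31. , 16.8]), np.float64(71.6)]
```

Lip at the near wall (u about -78), tray tilted about 18°, pieces still holding. I'll continue the arc.

Call:
{"name": "move_arm", "arguments": {"series": [[[-0.02,0,-0.002],0],[[-0.028,0,-0.008],0],[[-0.034,0,-0.014],0],[[-0.04,0,-0.02],0],[[-0.04,0,-0.02],0]]}}

```text
clock: 25.95
eef_pos: [552.9, -264.3, 184.8]
tool_rot: [-3.137, -0.088, 0.306]
force: [12.8, 3.7, 11.6]
width: 44.9
```

```bash
python3 look.py; python3 go.py; python3 tilt.py
```

```text
F [13.39  4.26 11.81] M [ 1.072 -3.025 -0.123]
t 26.3 q [ 1.023  0.755 -1.013  1.694  0.693  1.019 -1.465] p [ 553.  -264.2  184.4] rot [-3.1368 -0.0874  0.3057] F [12.9  4.1 10.6] w 44.9
lip z 105 u min -89.2 mid [-75.2] width near lip -72.5 57.9
lip z 125 u min -87.9 mid [-74.1] width near lip -67.0 62.1
lip z 140 u min -87.0 mid [-73.4] width near lip -62.2 65.3
pieces [[-79.0, -4.0, 67.0], [-71.0, 32.0, 66.0], [-82.0, -25.0, 32.0], [-63.0, -44.0, 24.0]]
orange [array([187. , 223.8]), array([36.6, 18. ]), np.float64(65.4)]
```

Call:
{"name": "move_arm", "arguments": {"series": [[[0.002,0,0],0],[[0.008,0,0.003],0],[[0.014,0,0.006],0],[[0.02,0,0.008],0],[[0.025,0,0.008],0]]}}

```text
clock: 26.92
eef_pos: [577.3, -256.3, 178.0]
tool_rot: [-3.136, -0.086, 0.306]
force: [0.5, 0.4, -3.0]
width: 45.3
```

```bash
python3 look.py; python3 go.py; python3 tilt.py
```

```text
F [ 0.1   0.44 -3.22] M [-0.032  0.102  0.014]
t 27.27 q [ 0.971  0.781 -0.996  1.649  0.703  1.033 -1.483] p [ 577.1 -256.7  178.6] rot [-3.137  -0.087   0.3056] F [ 0.1 -0.1 -3. ] w 44.9
lip z 105 u min -66.5 mid [-53.8] width near lip -71.8 57.9
lip z 125 u min -65.6 mid [-53.2] width near lip -65.5 62.1
lip z 140 u min -64.9 mid [-52.7] width near lip -60.7 65.3
pieces []
orange [array([194.3, 232.9]), array([31.9, 17.8]), np.float64(66.3)]
```

Wrist load fell from 4.6 to 3.2 N, so the pieces have left the tray. I'll lift, move off and check the hopper.

Call:
{"name": "move_arm", "arguments": {"series": [[[0.0,0,-0.02],0],[[0.005,0,-0.045],0],[[0.005,0,-0.075],0],[[0.005,0,-0.105],0],[[0.005,0,-0.11],0]]}}

```text
clock: 27.9
eef_pos: [574.3, -258.5, 292.1]
tool_rot: [-3.14, -0.091, 0.306]
force: [-0.2, 0.4, -3.1]
width: 44.8
```

Call:
{"name": "move_arm", "arguments": {"series": [[[0,-0.05,0],0],[[0,-0.1,0],0],[[0,-0.15,0],0],[[0,-0.2,0],0],[[0,-0.25,0],0]]}}

```text
clock: 28.52
eef_pos: [497.9, -18.7, 292.1]
tool_rot: [-3.14, -0.091, 0.306]
force: [1.9, 1.7, -3.6]
width: 45.1
```

```bash
python3 look.py; python3 go.py 552 206 230 .3; python3 -c "
from h import *
t=cv2.imread('pics/lt.png');s=cv2.imread('pics/ls.png')
cv2.imwrite('pics/c10.png',np.hstack([cv2.resize(t[100:250,300:440],(420,450),interpolation=2),cv2.resize(s[120:290,130:300],(380,450),interpolation=2)]))"
```

```text
F [-0.3   0.95 -3.59] M [ 0.055  0.16  -0.026]
t 28.88 q [ 0.809  0.449 -1.146  1.859  0.472  1.04  -1.777] p [499.2 -21.5 292. ] rot [-3.1403 -0.0906  0.3034] F [ 1.2 -0.2 -3.6] w 45.1
shift mm [ 112.3 -201.2   72.8] turn 0.003
```

View pics/c10.png

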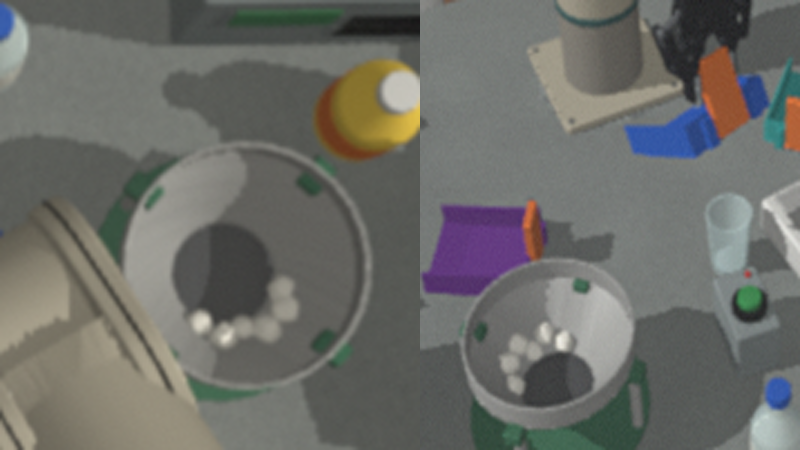

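All six pieces lie in the hopper, at crop (200,322), (224,334), (244,326), (267,328), (287,307) and (282,288). Next I'll return the tray.

```bash
python3 go.py 528 198 180 .3
```

```text
t 28.88 q [ 0.809  0.449 -1.146  1.859  0.472  1.04  -1.777] p [499.2 -21.5 292. ] rot [-3.1403 -0.0906  0.3034] F [ 1.2 -0.2 -3.6] w 45.1
shift mm [  82.6 -200.7  120.3] turn 0.003
```

Call:
{"name": "move_arm", "arguments": {"series": [[[0.02,-0.05,0],0],[[0.04,-0.1,0.01],0],[[0.06,-0.15,0.03],0],[[0.083,-0.201,0.06],0],[[0.083,-0.201,0.1],0]]}}

```text
clock: 29.5
eef_pos: [527.5, 204.4, 200.5]
tool_rot: [-3.135, -0.095, 0.308]
force: [-0.3, -1.1, -3.7]
width: 45.2
```

```bash
python3 look.py; python3 go.py 528 198 143 .3;python3 - <<'E'
from h import *
t=cv2.imread('pics/lt.png');s=cv2.imread('pics/ls.png')
for n,im,box in(('top',t,(160,160,260,290)),('scene',s,(270,120,370,240))):
    for b in blobs(im,(105,110,40),(125,255,255),box)[:1]:
        b=b[:,0];print(n,cv2.boundingRect(b),'left',b[b[:,0].argmin()],'bot',b[b[:,1].argmax()],'right',b[b[:,0].argmax()],'top',b[b[:,1].argmin()])
E
```

```text
F [-0.19 -0.97 -3.5 ] M [-0.131  0.189  0.004]
t 29.85 q [ 0.196  0.612 -0.951  1.841  0.663  0.929 -2.317] p [527.9 197.2 201.8] rot [-3.1401 -0.0932  0.3009] F [-0.1 -0.5 -3.6] w 45.4
shift mm [-5.1 -0.6 58.6] turn 0.001
top (200, 171, 15, 13) left [200 176] bot [202 183] right [214 178] top [203 171]
scene (295, 158, 43, 29) left [295 176] bot [313 186] right [337 182] top [322 158]
```

Call:
{"name": "move_arm", "arguments": {"series": [[[-0.002,0,0.02],0],[[-0.004,0,0.035],0],[[-0.005,0,0.045],0],[[-0.005,0,0.05],0],[[-0.005,0,0.05],0]]}}

```text
clock: 30.48
eef_pos: [527.6, 197.3, 151.5]
tool_rot: [-3.14, -0.093, 0.301]
force: [0.2, 0.0, -3.0]
width: 45.3
```

```bash
python3 look.py; python3 go.py; python3 - <<'E'
from h import *
p=read_state()['eef_pos'];u=np.array([.954,.299,0]);v=np.array([-.299,.954,0])
print(proj('scene',p-94*u-60*v+[0,0,-71]),proj('scene',p-94*u+60*v+[0,0,-71]))
s=cv2.imread('pics/ls.png')
for b in blobs(s,(105,110,40),(125,255,255),(270,120,370,240))[:1]:
    b=b[:,0];print(cv2.boundingRect(b),'left',b[b[:,0].argmin()],'bot',b[b[:,1].argmax()],'right',b[b[:,0].argmax()],'top',b[b[:,1].argmin()])
E
```

```text
F [-0.01  0.46 -3.48] M [-0.04  0.13  0.  ]
t 30.82 q [ 0.152  0.668 -0.888  1.897  0.747  0.833 -2.391] p [527.7 197.3 151.8] rot [-3.1401 -0.0937  0.3009] F [-0.3  0.  -2.7] w 45.1
[295.26907966 196.22791047] [321.28424146 178.80167285]
(294, 172, 43, 28) left [294 188] bot [319 199] right [336 194] top [320 172]
```

Call:
{"name": "move_arm", "arguments": {"series": [[[0,0,0.006],0],[[0.003,0,0.011],0],[[0.008,0,0.018],0],[[0.013,0,0.025],0],[[0.018,0,0.031],0]]}}

```text
clock: 31.45
eef_pos: [549.2, 204.8, 123.1]
tool_rot: [-3.139, -0.096, 0.301]
force: [2.0, 2.1, 4.8]
width: 45.3
```

```bash
python3 look.py; python3 go.py
```

```text
F [2.81 2.05 5.44] M [ 0.191 -0.142 -0.086]
t 31.8 q [ 0.117  0.728 -0.846  1.867  0.796  0.809 -2.412] p [548.7 204.6 123.4] rot [-3.1389 -0.0965  0.3009] F [2.  2.8 5. ] w 44.8
```

Call:
{"name": "move_arm", "arguments": {"series": [[[0.004,0,0.01],0],[[0.008,0,0.017],0],[[0.012,0,0.023],0],[[0.016,0,0.029],0],[[0.019,0,0.034],0]]}}

```text
clock: 32.42
eef_pos: [569.2, 210.9, 90.5]
tool_rot: [-3.139, -0.094, 0.301]
force: [1.0, 1.3, 2.7]
width: 44.9
```

```bash
python3 look.py; python3 go.py
```

```text
F [0.65 0.73 1.36] M [-0.11   0.329 -0.002]
t 32.77 q [ 0.083  0.793 -0.804  1.831  0.843  0.786 -2.429] p [569.1 210.7  91. ] rot [-3.1395 -0.095   0.3011] F [-0.3  0.9 -0. ] w 45.1
```

Call:
{"name": "move_arm", "arguments": {"series": [[[0.002,0,0.004],0],[[0.004,0,0.008],0],[[0.005,0,0.012],0],[[0.006,0,0.016],0],[[0.006,0,0.019],0]]}}

```text
clock: 33.4
eef_pos: [578.7, 213.4, 77.2]
tool_rot: [3.141, -0.1, 0.301]
force: [-8.8, -9.1, 44.5]
width: 44.8
```

```bash
python3 look.py; python3 go.py; python3 - <<'E'
from h import *
t=cv2.imread('pics/lt.png');s=cv2.imread('pics/ls.png')
for n,im,box in(('scene',s,(270,120,370,240)),('top',t,(160,160,260,290))):
  for nm,lo in(('blue',((105,110,40),(125,255,255))),('or',((3,120,80),(18,255,255)))):
    for b in blobs(im,*lo,box)[:2]:
        b=b[:,0];print(n,nm,cv2.boundingRect(b),'left',b[b[:,0].argmin()],'bot',b[b[:,1].argmax()],'right',b[b[:,0].argmax()],'top',b[b[:,1].argmin()])
# predicted level tray
p=read_state()['eef_pos'];u=np.array([.955,.297,0]);v=np.array([-.297,.955,0]);o=np.r_[p[:2],0]-62*u+[0,0,70]
print('origin',o)
for q in((-86,-60,9),(-86,60,9),(57,-60,34),(57,-60,0),(57,60,34)):print(q,proj('scene',o+q[0]*u+q[1]*v+[0,0,q[2]]).round(1))
E
```

```text
F [-6.73 -6.06 33.43] M [-1.221  1.092 -0.288]
t 33.75 q [ 0.068  0.818 -0.784  1.818  0.869  0.772 -2.444] p [578.7 213.3  77.2] rot [ 3.1412 -0.1007  0.3001] F [-6.2 -6.  32.5] w 44.7
scene blue (297, 174, 44, 49) left [297 197] bot [329 222] right [340 217] top [323 174]
scene blue (353, 195, 5, 16) left [353 203] bot [353 210] right [357 201] top [355 195]
scene or (293, 157, 14, 21) left [293 174] bot [303 177] right [306 170] top [294 157]
scene or (341, 192, 13, 25) left [341 210] bot [342 216] right [353 194] top [349 192]
top blue (178, 207, 42, 30) left [178 207] bot [188 236] right [219 227] top [178 207]
top or (187, 278, 18, 12) left [187 283] bot [194 289] right [204 289] top [193 278]
origin [519.5266114 194.9006196  70.       ]
(-86, -60, 9) [295.2 196.5]
(-86, 60, 9) [321.2 179.1]
(57, -60, 34) [329.7 214.2]
(57, -60, 0) [328.9 222.2]
(57, 60, 34) [356.1 195.1]
```

Call:
{"name": "move_arm", "arguments": {"series": [[[0.001,0,-0.008],0],[[-0.006,0,-0.01],0],[[-0.014,0,-0.011],0],[[-0.022,0,-0.011],0],[[-0.025,0,-0.011],0]]}}

```text
clock: 34.38
eef_pos: [552.7, 205.2, 85.0]
tool_rot: [3.141, -0.099, 0.301]
force: [-0.1, -0.2, -1.8]
width: 44.6
```

```bash
python3 look.py; python3 go.py 554.2 207 77 .3
```

```text
F [-0.46  0.54 -3.4 ] M [-0.037  0.043  0.006]
t 34.73 q [ 0.08   0.777 -0.789  1.884  0.867  0.744 -2.471] p [554.2 205.8  85.7] rot [ 3.1414 -0.1011  0.3   ] F [ 0.1  0.4 -3.8] w 44.6
shift mm [-0.5 -1.1  8.7] turn -0.0
```

Call:
{"name": "move_arm", "arguments": {"series": [[[-0.001,-0.001,0.003],0],[[-0.001,-0.001,0.006],0],[[-0.001,-0.001,0.009],0],[[-0.001,-0.001,0.01],0],[[-0.001,-0.001,0.01],0]]}}

```text
clock: 35.35
eef_pos: [553.9, 206.9, 77.5]
tool_rot: [3.14, -0.102, 0.3]
force: [-5.6, -2.7, 14.9]
width: 44.5
```

Call:
{"name": "move_arm", "arguments": {"series": [[[0,0,0],0],[[0,0,0],0],[[0,0,0],0],[[0,0,0],0],[[0,0,0],0]], "claw": 1}}

```text
clock: 35.98
eef_pos: [553.9, 206.8, 77.3]
tool_rot: [3.14, -0.102, 0.3]
force: [-0.3, 0.2, 0.3]
width: 85.1
```

Call:
{"name": "move_arm", "arguments": {"series": [[[0.001,0,-0.01],0],[[0.003,0,-0.03],0],[[0.007,0,-0.07],0],[[0.012,0,-0.12],0],[[0.016,0,-0.16],0]]}}

```text
clock: 36.6
eef_pos: [553.6, 207.8, 241.8]
tool_rot: [3.14, -0.105, 0.301]
force: [1.6, 0.0, -1.6]
width: 85.3
```

```bash
python3 look.py; python3 go.py 569 -11 180 .3; cat > chk.py <<'E'
from h import *
t=cv2.imread('pics/lt.png');s=cv2.imread('pics/ls.png')
for n,im,box in(('scene',s,(270,175,370,240)),('top',t,(160,160,260,270))):
  for nm,lo in(('blue',((105,110,40),(125,255,255))),('or',((3,120,80),(18,255,255)))):
    for b in blobs(im,*lo,box)[:1]:
        b=b[:,0];print(n,nm,cv2.boundingRect(b),'left',b[b[:,0].argmin()],'bot',b[b[:,1].argmax()],'right',b[b[:,0].argmax()],'top',b[b[:,1].argmin()])
u=np.array([.955,.297,0]);v=np.array([-.297,.955,0]);o=np.array([495,188,70])
for q in((-86,-60,9),(-86,60,9),(57,-60,0),(68,-23,82),(68,23,82),(57,60,34)):print(q,proj('scene',o+q[0]*u+q[1]*v+[0,0,q[2]]).round(1),proj('top',o+q[0]*u+q[1]*v+[0,0,q[2]]).round(1))
E
python3 chk.py
```

```text
F [0.41 0.37 0.31] M [-0.025  0.081 -0.008]
t 36.95 q [ 0.189  0.606 -0.966  1.734  0.627  1.023 -2.262] p [552.8 206.4 237.4] rot [ 3.1393 -0.1002  0.3004] F [ 0.6 -0.8  0.1] w 85.6
shift mm [-54.4 212.3  52.7] turn 0.0
scene blue (292, 175, 51, 44) left [292 188] bot [324 218] right [342 187] top [318 175]
scene or (335, 187, 13, 26) left [335 196] bot [336 212] right [347 189] top [344 187]
top blue (208, 177, 14, 14) left [208 177] bot [220 190] right [221 190] top [208 177]
(-86, -60, 9) [289.6 192.4] [236.5 233.2]
(-86, 60, 9) [315.7 175.3] [192.4 247.8]
(57, -60, 0) [322.8 217.7] [219.9 181.7]
(68, -23, 82) [335.9 193.9] [200.9 178.7]
(68, 23, 82) [346.2 186.7] [183.  184.5]
(57, 60, 34) [349.8 191. ] [173.8 194.9]
```

Call:
{"name": "move_arm", "arguments": {"series": [[[-0.012,0.05,0],0],[[-0.025,0.1,0.0],0],[[-0.037,0.15,0.01],0],[[-0.051,0.2,0.03],0],[[-0.052,0.212,0.05],0]], "claw": 0}}

```text
clock: 37.58
eef_pos: [570.0, -15.2, 180.6]
tool_rot: [3.138, -0.096, 0.294]
force: [0.6, 1.5, 0.3]
width: -0.3
```

```bash
python3 look.py; python3 chk.py | head -4; python3 go.py 571 -10.5 75 .3
```

```text
F [-0.02 -0.13 -0.2 ] M [-0.021  0.074 -0.005]
scene blue (292, 175, 51, 44) left [292 188] bot [324 218] right [342 187] top [318 175]
scene or (335, 187, 13, 26) left [335 196] bot [336 212] right [347 189] top [344 187]
top blue (174, 178, 61, 68) left [174 192] bot [191 245] right [234 232] top [206 178]
top or (184, 178, 20, 10) left [184 183] bot [187 187] right [203 182] top [199 178]
t 37.92 q [ 0.589  0.655 -0.964  1.846  0.689  0.894 -1.948] p [571.3  -7.6 184. ] rot [ 3.1397 -0.102   0.3038] F [0.1 0.1 0. ] w 0.3
shift mm [-12.2   2.5 108.3] turn 0.004
```

Call:
{"name": "move_arm", "arguments": {"series": [[[-0.004,0.001,0.04],0],[[-0.008,0.002,0.075],0],[[-0.011,0.002,0.095],0],[[-0.012,0.002,0.105],0],[[-0.012,0.002,0.108],0]]}}

```text
clock: 38.55
eef_pos: [571.5, -9.1, 75.7]
tool_rot: [3.14, -0.103, 0.305]
force: [-0.2, 1.3, -0.2]
width: -0.1
```

Call:
{"name": "move_arm", "arguments": {"series": [[[0,0,0.004],0],[[-0.001,0,0.008],0],[[-0.001,0,0.011],0],[[-0.001,0,0.013],0]]}}

```text
clock: 39.05
eef_pos: [571.8, -9.2, 62.6]
tool_rot: [3.139, -0.103, 0.305]
force: [-1.3, -0.4, 1.2]
width: 0.3
```

```bash
python3 look.py; python3 go.py 571 -10.5 55 .3
```

```text
F [-0.64 -0.23  1.22] M [-0.107  0.176 -0.006]
t 39.4 q [ 0.478  0.798 -0.785  1.947  0.912  0.668 -2.131] p [571.8  -9.1  62.8] rot [ 3.1394 -0.1028  0.3049] F [-0.8 -0.8  0.1] w 0.2
shift mm [-1.9  1.   7.6] turn 0.005
```

Call:
{"name": "move_arm", "arguments": {"series": [[[-0.001,0.001,0.002],0],[[-0.001,0.001,0.004],0],[[-0.001,0.001,0.006],0],[[-0.001,0.001,0.007],0]]}}

```text
clock: 39.9
eef_pos: [571.9, -9.6, 56.7]
tool_rot: [3.139, -0.103, 0.305]
force: [-5.7, -0.1, 19.8]
width: -0.3
```

```bash
python3 look.py; python3 go.py
```

```text
F [-4.08  0.6  14.29] M [0.159 0.838 0.038]
t 40.25 q [ 0.473  0.805 -0.775  1.951  0.925  0.657 -2.141] p [571.9  -9.6  56.9] rot [ 3.1389 -0.1036  0.3054] F [-4.9  0.6 14. ] w -0.2
```

Call:
{"name": "move_arm", "arguments": {"series": [[[0,0,0.003],0],[[0,0,0.005],0],[[0,0,0.005],0]]}}

```text
clock: 40.62
eef_pos: [572.1, -9.7, 56.0]
tool_rot: [3.134, -0.104, 0.306]
force: [-15.4, -2.6, 43.0]
width: 0.1
```

```bash
python3 look.py; python3 go.py; python3 - <<'E'
from h import *
a=cv2.imread('pics/ls.png')
for n,f in(('pressed','pics/ls.png'),('before','pics/scene0.png')):
    for b in blobs(cv2.imread(f),(55,120,50),(85,255,255),(262,215,292,245))[:2]:print(n,cv2.boundingRect(b),cv2.contourArea(b))
E
```

```text
F [-15.08  -2.81  43.67] M [-4.670e-01  2.618e+00 -2.000e-03]
t 40.98 q [ 0.468  0.805 -0.77   1.953  0.932  0.655 -2.149] p [572.1  -9.7  56. ] rot [ 3.1344 -0.1041  0.3061] F [-14.4  -4.1  43.4] w 0.0
before (272, 229, 11, 8) 56.5
```

Hard stop reached: 43 N against the 4 N spring, after about 6.5 mm of travel. Releasing and retreating upward.

Call:
{"name": "move_arm", "arguments": {"series": [[[0,0,-0.01],0],[[0,0,-0.03],0],[[0,0,-0.07],0],[[0,0,-0.12],0],[[0,0,-0.17],0]]}}

```text
clock: 41.6
eef_pos: [554.2, -14.5, 225.9]
tool_rot: [3.134, -0.102, 0.306]
force: [0.6, -0.3, 0.5]
width: -0.3
```

Call:
{"name": "move_arm", "arguments": {"series": [[[-0.03,0.02,0],0],[[-0.06,0.05,0],0],[[-0.09,0.09,0],0],[[-0.1,0.12,0],0],[[-0.1,0.12,0],0]]}}

```text
clock: 42.22
eef_pos: [494.3, -162.6, 215.5]
tool_rot: [3.134, -0.1, 0.3]
force: [-0.3, -0.0, -0.1]
width: 0.1
```

```bash
python3 look.py; python3 chk.py | head -4; python3 go.py; python3 - <<'E'
from h import *
for n in('s','t'):
    im=cv2.imread(f'pics/l{n}.png');old=cv2.imread('pics/%s0.png'%('scene' if n=='s' else 'top'))
    for k,i in(('now',im),('old',old)):
        for nm,lo,box in(('btn',((55,120,50),(85,255,255)),(262,215,292,245) if n=='s' else (265,165,295,195)),('bluecap',((105,120,60),(125,255,255)),(275,255,305,285) if n=='s' else (285,95,312,120)),('jug',((20,140,100),(32,255,255)),(130,290,185,340) if n=='s' else (400,115,450,160))):
            b=blobs(i,*lo,box,5)
            if b:print(n,k,nm,cv2.boundingRect(b[0]))
t=cv2.imread('pics/lt.png');w=blobs(t,(0,0,150),(180,60,255),(352,160,415,225),8);print([np.round(cv2.minEnclosingCircle(q)[0]).tolist() for q in w])
d=cv2.absdiff(t,cv2.imread('pics/top0.png')).max(2);
for nm,(x0,y0,x1,y1) in dict(beaker=(252,215,284,248),bowl=(80,128,122,168),spat=(176,108,206,168),jar=(245,102,272,132),bottle=(284,98,312,132),jug=(402,118,444,156)).items():print(nm,round(float((d[y0:y1,x0:x1]>40).mean()),3))
E
```

```text
F [-0.17  0.02  0.22] M [-0.001  0.09   0.012]
scene blue (292, 175, 51, 44) left [292 188] bot [324 218] right [342 187] top [318 175]
scene or (335, 187, 13, 26) left [335 200] bot [336 212] right [347 189] top [345 187]
top blue (174, 178, 61, 68) left [174 192] bot [191 245] right [234 232] top [207 178]
top or (184, 178, 20, 10) left [184 183] bot [187 187] right [203 181] top [200 178]
t 42.58 q [ 1.001  0.572 -1.072  1.925  0.611  0.905 -1.615] p [ 495.6 -157.8  216.7] rot [ 3.1343 -0.1026  0.3079] F [-0.3 -0.4 -0.1] w -0.1
s now btn (272, 229, 11, 8)
s now bluecap (285, 263, 11, 11)
s now jug (142, 303, 31, 24)
s old btn (272, 229, 11, 8)
s old bluecap (285, 263, 11, 11)
s old jug (142, 303, 31, 24)
t now btn (275, 173, 11, 12)
t now bluecap (294, 101, 10, 12)
t now jug (411, 121, 31, 29)
t old btn (275, 174, 11, 11)
t old bluecap (294, 101, 10, 12)
t old jug (411, 121, 31, 29)
[[358.0, 174.0], [396.0, 209.0]]
beaker 0.0
bowl 0.069
spat 0.0
jar 0.0
bottle 0.0
jug 0.0
```

```bash
python3 -c "
from cell import *
print(finish_job(), read_state()['clock'])"
```

```text
the job is handed in; nothing more can be done
the job is handed in; nothing more can be done
```

I handed the job in at about 42.6 s on the robot's clock. The six pieces are in the hopper, the empty tray is back on the pan and the button was pressed and released. The hand-in gives no verdict.

**What I did:** The tool could turn only about its own axis, so I pinched the grip plate across its width (tray y) instead of along tray x. I tipped the tray by pressing its lip against the inside of the hopper's near wall. I then levelled it by pressing the lip on the pan, and set it down in the middle.

**Last checks:**
- **Pieces:** all six were visible in the hopper when I looked straight after the pour, and the wrist load had dropped by 1.4 N (six pieces weigh about 1.3 N). I did not view the hopper again: I had no views left, and the final automatic count was unusable, picking out only two blobs.
- **Tray:** its corners match a level tray centred on the pan to within about 3 pixels (up to about 7 mm), and the gripper is clear with no force on it.
- **Button:** it travelled about 6 mm to a hard stop at 43 N, and now shows its original outline in both cameras.
- **Bystanders:** beaker, jar, bottle, jug and spatula are unchanged in the top view. The bowl's crop differs in 7% of its pixels; nothing came near it, so this is probably shadow, but I did not confirm it.

**What went wrong or disagreed:**
- **First grasp:** it missed because the reported tool height is about 30 mm below the true height. I found this by lowering the fingers to the table. The miss turned the tray by about 4 degrees and spilled nothing.
- **First tip:** the lip slid over the hopper rim, so I repeated it.
- **Reach test:** an early test at the limit of the arm's reach tilted the tool by about 2.5 degrees, and joint 6 read 1.9805 against its 1.98 limit.

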